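# Build up a gear shaft on the garage bench

### The arm

A 6-joint arm with a two-finger parallel gripper is mounted at the origin on the work surface. World frame = base frame: x ahead of the robot, y to its left, z up, the work surface at z = 0. Lengths are in mm, angles in rad, forces in N, time in s.
With the tool pointing down it reaches from about 350 to 925 mm from the base axis. Payload 6.4 kg.
Tool frame: the origin (TCP) lies on the front face of the gripper's body, between the roots of the fingers; the fingertips stand 97 mm ahead of it and the grasp point (between the pads) lies 78 mm ahead of it; z points along the fingers, y is the line along which they close (so a half turn about z gives the same grasp; the last joint's range is limited). The gripper opens to 94 mm and grips with 3 to 60 N. Pads are 16 mm wide; open, the fingers measure 119 mm over their backs; the gripper's body (75 mm by 177 mm) begins 78 mm behind the grasp point.
Start: joints at [-1.464, 0.245, 1.558, -0, 1.339, -0.174], TCP at [180.135, -624.553, 302.655] pointing down, gripper open.
Joint ranges: [-3.13, 3.13], [-1.02, 2.26], [0.13, 2.54], [-0.95, 4.09], [0.21, 2.88], [-2.74, 2.74]. Speed limits (rad/s): [2.57, 2.57, 3.14, 3.14, 3.14, 3.14].

### API

Orientations are given as a unit quaternion [w, x, y, z].
In Python, from bench import env, optics, ticket gives the robot as it stands.
- The arm moves only by the shell command python3 -m creep 'ROWS'. ROWS is JSON, a list of rows, each a list of 3 entries, a list of its own where there are three numbers: the opening, from 0 (shut) to 1 (fully open), then the shift along the tool's x, y, z in cm, then the turn, a rotation vector about the tool's x, y, z in degrees. In form: [[gripper, [tx, ty, tz], [ax, ay, az]], ...]. A call has 1 to 8 rows; each row shifts and turns the commanded pose from where the row before left it, along the tool's axes as they then stand; what a row does not reach is not made up. A row lasts 1/8 s, in which the tool goes at most 62.5 mm and 10.7 degrees, less where a joint would pass 70% of its speed; a pose out of reach is approached as far as the arm can. A call with a gripper value outside its range is refused whole. The fingers move at their own pace and stop on an object; the grip force is fixed at half the most. Time passes only in rows, so rows that do not move let the fingers close. It gives the time, the measured TCP pose, the force, the opening and the grip force at its end, in the units of the state.
- env.get_state(): the state, without advancing time (a new reading comes with each control period).
- optics.capture(name): name is "scene" or "top" or "wrist"; returns a dict with "image" (420x560x3 uint8, red, green, blue), "range_z" (420x560 float32, mm along the optical axis (not along the pixel's ray), 0 where there is no reading), "fovy" (degrees; the focal length in pixels is half the picture's height over the tangent of half this angle, whatever the lens; pixels are square), "cx", "cy" (the principal point, pixels), "camera_from_world" (4x4, takes a point from world to camera coordinates). Camera axes: x right, y up, looking along -z (the intrinsics and any distortion apply to the point x, -y, -z); pixel columns grow to the right and rows downward; lengths in mm; the calibration is good to about 2 mm. A picture is of the moment at which its call begins.
- ticket.hand_in(): hands the job in; it is judged then, once.
The state is a dict: "t": time; "joint_positions": joint angles; "joint_vel": joint speeds; "joint_efforts": joint torques, N m; "tcp_pos": TCP position; "tcp_rot": TCP orientation; "contact_force": force on the tool from outside, world axes, zero at the start; "moment": the same for the moment, N m; "opening": finger opening in mm; "gripper_force": force on a finger pad.
Only numpy, scipy, OpenCV 4.12 (cv2) and the standard library are available. Lean on these libraries where they do the work, as an engineer would, in place of code of your own. Each camera call takes 0.05 s, during which the arm holds its last target. There are 200 camera calls.

### The job

Build up the gear shaft on the assembly stand, from the bottom: first the big gear, hub up, turned so that its two notches pass over the shaft's keys and it drops fully home on the shoulder; then the spacer ring; then the small gear, hub up; and last the end cap over the tip of the shaft. Each part must lie flat on the one below before the next goes on. Leave the mug, the jar and the socket standing where they are.

Things in the scene. Friction and masses are not known exactly. Their poses are not given: they have to be found in the camera images.
- stand: Fixed stand: round grey foot 104 mm across, 14 high; shoulder 48 across, its flat top 30 above the bench; upright steel shaft 20 in diameter to 86 above the bench (top 5 mm tapered to 12). At the shaft's foot two opposed keys along the stand's +x and -x: 8 wide, out to 17 from the axis, from the shoulder to 46 above the bench (top 2 mm only 5 wide). Origin on the shaft's axis at bench level.
- big_gear: Large steel gear lying hub up: toothed disc 84 mm across, 8 thick; on it a hub 14 tall (22 in all), 50 across with two flats 40 apart facing +y and -y, 30 long: grip there. Through bore 22.5 with two opposed notches along +x and -x, 11 wide, out to 19.5 from the axis. 0.35 kg. Origin on the axis at the underside. Seated: underside 30 above the bench, x along the stand's x, either way round.
- spacer: Plain steel spacer ring lying flat, 38 mm outside, 24 mm bore, 12 mm thick, about 0.07 kg. Origin on the axis at the underside. In place its underside is 52 mm above the bench.
- small_gear: Small steel gear lying flat, hub up: toothed disc 62 mm across and 6 mm thick, on it a round hub 36 mm across and 10 mm tall (16 mm in all), plain through bore 24 mm, about 0.15 kg. Origin on the axis at the underside, z up. In place its underside is 64 mm above the bench.
- end_cap: Dark steel round end cap standing with its closed side up: 34 mm across, 19 mm tall, with a blind hole 24 mm across and 11 mm deep in its underside; a small bright disc on top. About 0.09 kg. Origin on the axis at the underside, z up. In place its underside is 80 mm above the bench, the shaft's tip inside the hole.
- mug: Blue ceramic cup without a handle, 72 mm across, 75 mm high, loose. Not part of the job: leave it. Origin under its centre.
- jar: Amber glass jar with a steel lid, 62 mm across, 85 mm high, loose. Not part of the job: leave it. Origin under its centre.
- socket: Dark steel wrench socket standing upright, 34 mm across below and 28 mm above, 48 mm high, loose. Not part of the job: leave it. Origin under its centre.
Not all that is in view belongs to the job. Leave any green look-alike of the end_cap alone.

How it is judged (in metres and radians):
On the way, in this order (a step that is already met when the one before it is completed fails the run):
1. the big gear is right down on the stand's shoulder, its notches over the keys (z of big_gear in the frame of stand between 0.027 and 0.033 m and horizontal distance between big_gear and stand below 0.005 m and angle between big_gear's own z axis and vertical below 0.08 rad and angle between the x axis of big_gear and the x axis of stand, either way round below 0.25 rad), for 0.2 s.
2. the spacer lies flat on the big gear's hub, round the shaft (all of step 1 and z of spacer in the frame of stand between 0.049 and 0.055 m and horizontal distance between spacer and stand below 0.007 m and angle between spacer's own z axis and vertical below 0.08 rad), for 0.2 s.
3. the small gear lies flat on the spacer, hub up, round the shaft (all of step 2 and z of small_gear in the frame of stand between 0.061 and 0.067 m and horizontal distance between small_gear and stand below 0.007 m and angle between small_gear's own z axis and vertical below 0.08 rad), for 0.2 s.
4. the end cap sits over the end of the shaft, flat on the small gear's hub (all of step 3 and z of end_cap in the frame of stand between 0.077 and 0.083 m and horizontal distance between end_cap and stand below 0.007 m and angle between end_cap's own z axis and vertical below 0.08 rad), for 0.2 s.
At the end, for the whole second after the job is handed in: Big gear, spacer, small gear, end cap on the shaft in this order, released, at rest, flat (0.08 rad), undersides within 3 mm of 30, 52, 64, 80 mm above the bench; big gear within 5 mm and 0.25 rad of the stand's axis and x direction, the others within 7 mm of the axis (all of step 4 and linear speed of each of big_gear, spacer, small_gear, end_cap below 0.02 m/s and angular speed of each of big_gear, spacer, small_gear, end_cap below 0.2 rad/s); the robot touches nothing.
It fails at once if the mug is pushed more than 30 mm away or tipped over (distance of mug from where it was at the start of the episode above 0.03 m or angle between mug's own z axis and vertical above 0.5 rad).
It fails at once if the jar is pushed more than 30 mm away or tipped over (distance of jar from where it was at the start of the episode above 0.03 m or angle between jar's own z axis and vertical above 0.5 rad).
It fails at once if the socket is pushed more than 30 mm away or tipped over (distance of socket from where it was at the start of the episode above 0.03 m or angle between socket's own z axis and vertical above 0.5 rad).
It also fails if it takes over 128 s, if anything falls off the work surface, if the arm or the gripper's body presses on something with over 40 N, if the wrist force passes 120 N, or if a joint passes its speed limit or range.

## Working session

There is one attempt and no reset: what is moved stays moved. The work goes in short steps, Python scripts to look and compute and a shell command to move; the robot and the scene stay as the last step left them, time stands still between calls to the robot, and variables do not carry over. Pictures are saved under pics/ and viewed, at most 14 in all, crops included, and the job is handed in when it is done.

```bash
ls; mkdir -p pics; python3 - <<'E'
from bench import env, optics
import cv2,json
print(env.get_state())
for n in ("scene","top"):
    c=optics.capture(n); cv2.imwrite(f"pics/{n}0.png",c["image"][:,:,::-1]); print(n,c["fovy"],c["cx"],c["cy"],c["camera_from_world"].tolist(),[k for k in c])
E
```

```text
pics
{'t': 0.0, 'joint_positions': array([-1.46408595e+00,  2.45793993e-01,  1.55898363e+00, -2.92103385e-06,
        1.33871743e+00, -1.74105508e-01]), 'joint_vel': array([ 0.00067559,  0.00157004, -0.00117165,  0.00047152, -0.00179103,
        0.00238158]), 'joint_efforts': array([ 3.09839479e-04, -4.15826547e+01, -3.14604235e+01,  6.85422169e-02,
        3.31247156e-02, -1.36888129e-04]), 'tcp_pos': array([ 180.09777105, -624.12107503,  301.57437575]), 'tcp_rot': array([-9.50708481e-04,  9.90158493e-01,  1.39947323e-01,  3.06268467e-05]), 'contact_force': array([ 0.07014587,  0.09644728, -0.87020503]), 'moment': array([ 0.01125695, -0.00061043, -0.02844093]), 'gripper_force': 0.0, 'opening': 94.19157683737734}
scene 57.36320180102115 279.599944767979 207.824328110878 [[0.7089598479776091, 0.7050199139629278, 0.017968162712737643, -346.1385175945116], [-0.47786474432231835, 0.46148579810197404, 0.7474464156606478, 233.5696105738117], [0.5186725557510545, -0.5384958486988459, 0.6640790621942382, -1243.7650706174616], [0.0, 0.0, 0.0, 1.0]] ['image', 'range_z', 'fovy', 'cx', 'cy', 'camera_from_world']
top 47.383026064143806 285.64580179487893 203.49203714328127 [[-0.021586536861455074, -0.9997638462989816, 0.0025046077129808096, -6.982315407391237], [0.9913670020997544, -0.021081036360331373, 0.12941042096261204, -531.2315919128365], [-0.1293270604864856, 0.005276508262219585, 0.9915879536816105, -1101.4468365009423], [0.0, 0.0, 0.0, 1.0]] ['image', 'range_z', 'fovy', 'cx', 'cy', 'camera_from_world']
```

View pics/top0.png

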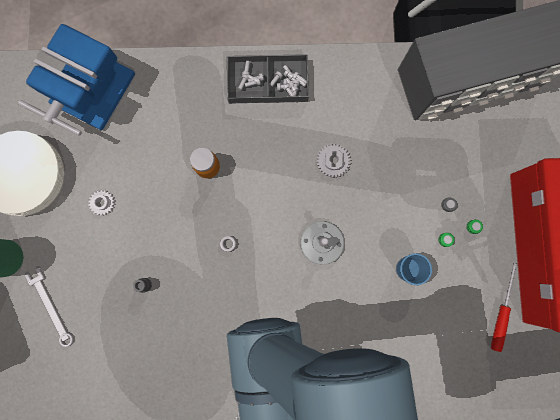

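View pics/scene0.png

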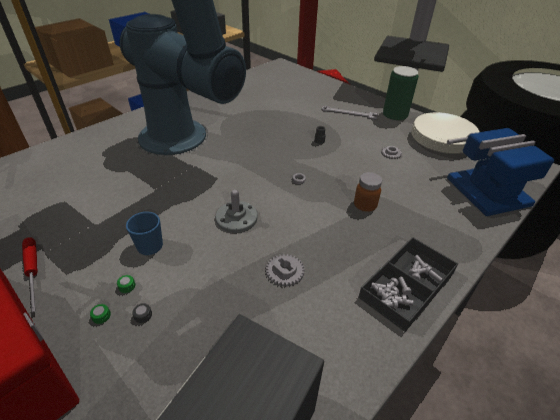

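The top view shows the big gear at (334,160), the stand at (322,242), the spacer at (229,243), the small gear at (102,203), and the dark end cap at (450,205) with two green look-alikes beside it. The mug is at (415,268), the jar at (205,163) and the socket at (143,285).

```bash
cat > h.py <<'E'
from bench import env, optics
import numpy as np, cv2
def cloud(c):
    h,w=c["range_z"].shape; f=h/2/np.tan(np.radians(c["fovy"]/2))
    v,u=np.mgrid[:h,:w]; d=c["range_z"]
    P=np.stack([(u-c["cx"])/f*d,-(v-c["cy"])/f*d,-d],-1)
    T=c["camera_from_world"]; W=(P-T[:3,3])@T[:3,:3]; W[d==0]=np.nan
    return W
def ray(c,u,v,z):
    "world point of pixel u,v at height z"
    f=c["image"].shape[0]/2/np.tan(np.radians(c["fovy"]/2)); T=c["camera_from_world"]
    r=np.array([(u-c["cx"])/f,-(v-c["cy"])/f,-1])@T[:3,:3]; o=-T[:3,:3].T@T[:3,3]
    return o+r*(z-o[2])/r[2]
def circ(P):
    "min enclosing circle"
    return cv2.minEnclosingCircle(P[:,:2].astype(np.float32))
E
cat > m.py <<'E'
from h import *
obj=dict(big=(334,160,45,3),stand=(322,242,30,4),spacer=(229,243,15,4),small=(102,203,24,4),cap=(450,205,14,4),mug=(415,268,25,4),jar=(205,163,25,4),sock=(143,285,15,4),g1=(447,240,10,4),g2=(475,227,10,4))
for n in ("top","scene"):
    c=optics.capture(n); W=cloud(c)
    print(n,"bench z",np.nanmedian(W[200:300,160:290,2]))
    if n=="top":
        for k,(u,v,r,_) in obj.items():
            w=W[v-r:v+r,u-r:u+r].reshape(-1,3); w=w[w[:,2]>4]
            (x,y),R=circ(w); print(k,np.round([x,y,R],1),"median",np.round(np.median(w,0),1),"z95",np.round(np.percentile(w[:,2],[50,90,99]),1))
        cv2.imwrite("pics/z0.png",cv2.resize(c["image"][120:280,270:390,::-1],None,fx=5,fy=5,interpolation=cv2.INTER_CUBIC)[:600])
E
python3 m.py
```

```text
top bench z -0.0013094377379199139
big [ 646.3 -133.7  143.3] median [ 637.4 -138.7    7.6] z95 [ 7.6 21.4 25.2]
stand [ 443.5 -104.8   96.8] median [ 437.4 -101.5   15.5] z95 [15.5 31.6 85.7]
spacer [445.1 123.   45.6] median [440.1 123.9  10.5] z95 [10.5 13.7 15.9]
small [548.4 430.6  74.3] median [545.4 429.5   7.2] z95 [ 7.2 16.4 19.8]
cap [ 525.4 -417.9   39.9] median [ 523.  -411.9   18. ] z95 [18.  20.8 23.6]
mug [ 373.  -319.2   78.3] median [ 371.2 -318.9   37.3] z95 [37.3 75.  78. ]
jar [636.6 176.   77.8] median [626.1 167.4  82.6] z95 [82.6 86.4 88.9]
sock [348.  324.4  41.4] median [347.8 318.   38.8] z95 [38.8 48.8 51.1]
g1 [ 439.6 -408.    26.9] median [ 439.  -399.    18.7] z95 [18.7 21.7 24.8]
g2 [ 468.3 -478.8   24. ] median [ 468.6 -470.1   18.6] z95 [18.6 21.5 23.4]
scene bench z 0.10232978418211597
```

```bash
cat >> h.py <<'E'
from scipy.spatial.transform import Rotation as Rn
def pose():
    s=env.get_state(); q=s["tcp_rot"]; return s["tcp_pos"],Rn.from_quat(q[[1,2,3,0]]),s
def go(x,y,z,yaw=None):
    "tool-axis shift (cm) and turn (deg) to TCP x,y,z, tool x axis at yaw deg, pointing down"
    p,R,s=pose(); X=R.as_matrix()[:,0]; 
    yaw0=np.degrees(np.arctan2(X[1],X[0])); yaw=yaw0 if yaw is None else yaw
    T=Rn.from_euler("z",yaw,degrees=True)*Rn.from_euler("x",180,degrees=True)
    print("t",s["t"],"tcp",p.round(1),"yaw0",yaw0.round(2),"shift cm",(R.inv().apply(np.array([x,y,z])-p)/10).round(2),"then turn",np.degrees((R.inv()*T).as_rotvec()).round(2),"j6",s["joint_positions"].round(2)[[0,5]],"F",s["contact_force"].round(1),"op",round(s["opening"],1),"gf",s["gripper_force"])
E
python3 - <<'E'
from h import *
W=cloud(optics.capture("top"))
print("toolbox",np.nanpercentile(W[160:330,515:558].reshape(-1,3),[1,50,99],axis=0).round(0), "yblock",np.nanpercentile(W[20:110,410:558].reshape(-1,3),[1,99],axis=0).round(0))
c=optics.capture("wrist"); p,R,s=pose()
T=c["camera_from_world"]; o=-T[:3,:3].T@T[:3,3]
print("cam in tool",R.inv().apply(o-p).round(1)); print((T[:3,:3]@R.as_matrix()).round(3),c["fovy"],c["cx"],c["cy"])
go(260,-400,300); go(600,-130,300)
E
```

```text
toolbox [[ 228. -617.   -2.]
 [ 419. -570.   99.]
 [ 625. -562.  167.]] yblock [[ 740. -704. -505.]
 [1266. -314.  171.]]
cam in tool [ 75.1   0.2 -83.1]
[[ 0.     1.     0.   ]
 [ 0.965 -0.     0.262]
 [ 0.262  0.    -0.965]] 64.35571775296876 281.8626916539853 209.55326225290224
t 0.3 tcp [ 180.1 -624.4  302.3] yaw0 16.09 shift cm [ 13.89 -19.35   0.24] then turn [-0.04 -0.01  0.  ] j6 [-1.46 -0.17] F [-0.2 -0.7 -0.3] op 94.3 gf 0.0
t 0.3 tcp [ 180.1 -624.4  302.3] yaw0 16.09 shift cm [ 54.04 -35.87   0.26] then turn [-0.04 -0.01  0.  ] j6 [-1.46 -0.17] F [-0.2 -0.7 -0.3] op 94.3 gf 0.0
```

```bash
python3 -m creep '[[1,[2.8,-3.9,0],[0,0,0]],[1,[2.8,-3.9,0],[0,0,0]],[1,[2.8,-3.9,0],[0,0,0]],[1,[2.8,-3.9,0],[0,0,0]],[1,[2.8,-3.9,0],[0,0,0]]]' && python3 -m creep '[[1,[5.4,-1.8,0.5],[0,0,0]],[1,[5.4,-1.8,0.5],[0,0,0]],[1,[5.4,-1.8,0.5],[0,0,0]],[1,[5.4,-1.8,0.5],[0,0,0]],[1,[5.4,-1.8,0.5],[0,0,0]],[1,[5.4,-1.8,0.5],[0,0,0]],[1,[5.4,-1.8,0.5],[0,0,0]],[1,[5.4,-1.8,0.5],[0,0,0]]]' && python3 -m creep '[[1,[0,0,0],[0,0,0]],[1,[0,0,0],[0,0,0]]]'
python3 - <<'E'
from h import *
c=optics.capture("wrist"); go(637,-137,250)
cv2.imwrite("pics/w1.png",cv2.resize(c["image"][:,:,::-1],(800,600),interpolation=cv2.INTER_CUBIC))
np.savez("w1.npz",**c)
E
```

```text
t: 0.92
tcp_pos: [260.9, -396.9, 302.7]
tcp_rot: [0.0, 0.99, 0.14, 0.0]
contact_force: [0.7, -0.3, 1.0]
opening: 93.9
gripper_force: 0.0
t: 1.92
tcp_pos: [637.3, -139.0, 262.5]
tcp_rot: [0.0, 0.99, 0.14, 0.0]
contact_force: [-0.2, -0.4, 0.3]
opening: 93.8
gripper_force: 0.0
t: 2.17
tcp_pos: [635.5, -140.4, 262.4]
tcp_rot: [-0.0, 0.99, 0.14, -0.0]
contact_force: [0.2, -0.2, -0.3]
opening: 93.9
gripper_force: 0.0
t 2.225 tcp [ 635.2 -140.9  262.7] yaw0 16.05 shift cm [ 0.28 -0.32  1.27] then turn [0.   0.02 0.  ] j6 [-0.39  0.9 ] F [-0.5  0.2  0.5] op 94.1 gf 0.0
```

View pics/w1.png

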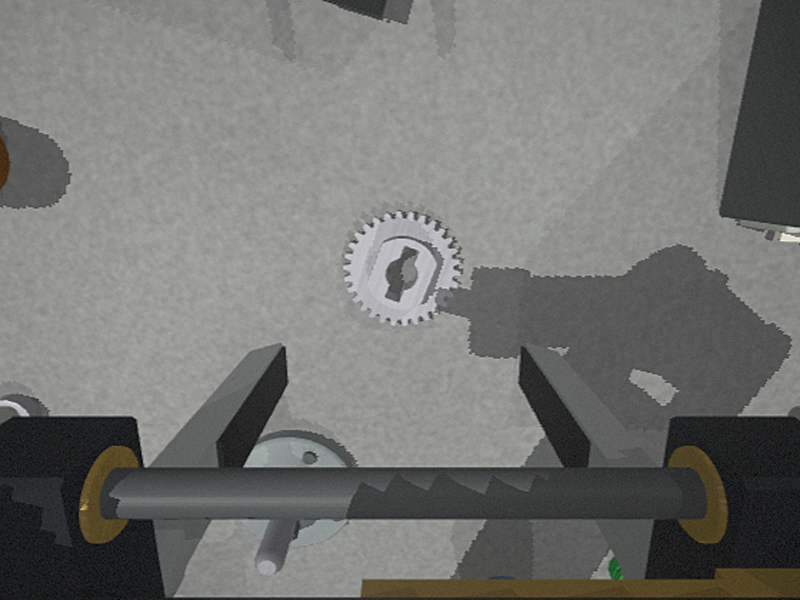

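```bash
python3 -m creep '[[1,[-4.5,-2.3,0],[0,0,0]],[1,[-4.5,-2.3,0],[0,0,0]],[1,[-4.5,-2.3,0],[0,0,0]],[1,[-4.5,-2.2,0],[0,0,0]],[1,[0,0,0],[0,0,0]],[1,[0,0,0],[0,0,0]]]'
cat >> h.py <<'E'
def rect(c,x,y,z,half,s,ang=0):
    "plan view of plane z around x,y: world +x up, +y left, s px/mm (axes turned by ang deg)"
    f=c["image"].shape[0]/2/np.tan(np.radians(c["fovy"]/2)); T=c["camera_from_world"]; n=int(2*half*s)
    i,j=np.mgrid[:n,:n]; a=half-(i+.5)/s; b=half-(j+.5)/s; t=np.radians(ang)
    P=np.stack([x+a*np.cos(t)-b*np.sin(t),y+a*np.sin(t)+b*np.cos(t),np.full_like(a,z)],-1)@T[:3,:3].T+T[:3,3]
    u=c["cx"]+f*P[...,0]/-P[...,2]; v=c["cy"]-f*P[...,1]/-P[...,2]
    return cv2.remap(np.ascontiguousarray(c["image"]),u.astype(np.float32),v.astype(np.float32),cv2.INTER_CUBIC)[:,:,::-1]
E
python3 - <<'E'
from h import *
w1=dict(np.load("w1.npz")); c=optics.capture("wrist"); go(437,-102,262); np.savez("w2.npz",**c)
print(ray(w1,282,187,8))
A=rect(w1,637,-138,8,50,4); B=rect(c,437,-102,14,60,400/120)
# gear hub from w1 at z=22, shaft tip plane z=86
A2=rect(w1,637,-138,22,33,300/66); B2=rect(c,437,-102,86,33,300/66); 
for im in (A,B):pass
cv2.imwrite("pics/r1.png",np.hstack([A,B])); np.save("a.npy",0)
cv2.imwrite("pics/r2.png",np.hstack([cv2.resize(rect(w1,637,-138,22,33,6),(390,390)),cv2.resize(rect(c,437,-102,46,33,6),(390,390))]))
E
```

```text
t: 2.98
tcp_pos: [437.8, -103.6, 263.6]
tcp_rot: [0.001, 0.99, 0.139, 0.001]
contact_force: [0.4, -0.6, 0.9]
opening: 93.8
gripper_force: 0.0
t 3.025 tcp [ 438.3 -103.7  263.6] yaw0 16.03 shift cm [-0.08 -0.2   0.16] then turn [ 0.09 -0.09 -0.  ] j6 [-0.48  0.81] F [ 0.3 -1.1  0.8] op 94.2 gf 0.0
[ 642.7797316  -138.67924406    8.        ]
```

View pics/r1.png

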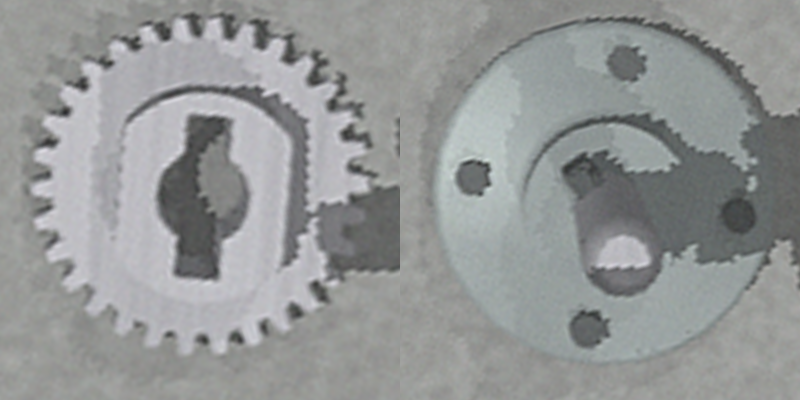

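View pics/r2.png

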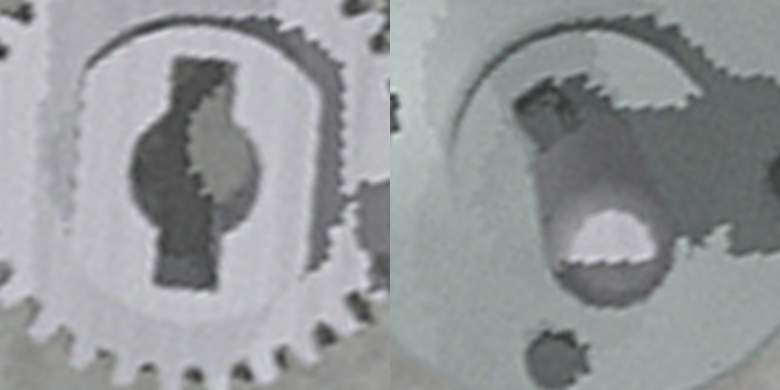

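Gear: the notch ends in the right-hand plan view are at (204,58) and (187,289), which puts the gear at about (640.6, -138.1) with yaw -4.2°. Stand: the visible key points up-left from (585,177) to (537,93), so its yaw is about +30°. I'll look at the stand again with the tool turned to that yaw and closer in.

```bash
python3 -m creep '[[1,[0,-0.2,1.5],[0,0,-7]],[1,[0,0,1.5],[0,0,-7]],[1,[0,0,1.7],[0,0,0]],[1,[0,0,0],[0,0,0]],[1,[0,0,0],[0,0,0]]]'
python3 - <<'E'
from h import *
c=optics.capture("wrist"); go(439,-103,215,30); np.savez("w3.npz",**c); W=cloud(c).reshape(-1,3)
n=W[np.hypot(W[:,0]-439,W[:,1]+103)<60]
for a,b in ((82,90),(41,47),(27,32),(10,17)):
    q=n[(n[:,2]>a)&(n[:,2]<b)]; print(a,len(q),q.mean(0).round(1),circ(q), np.median(q[:,2]))
h=np.hstack([rect(c,439,-103,14,56,400/112,30),rect(c,439,-103,46,33,400/66,30)])
cv2.imwrite("pics/r3.png",h)
E
```

```text
t: 3.65
tcp_pos: [437.6, -101.1, 216.0]
tcp_rot: [0.0, 0.966, 0.259, 0.0]
contact_force: [-0.5, -0.4, -1.2]
opening: 94.1
gripper_force: 0.0
t 3.7 tcp [ 437.6 -101.1  216.3] yaw0 30.05 shift cm [0.03 0.24 0.13] then turn [ 0.05 -0.03  0.05] j6 [-0.48  0.57] F [ 0.2 -0.6 -0.2] op 94.1 gf 0.0
82 597 [ 439.7 -102.6   85.6] ((439.0205993652344, -103.22240447998047), 9.967110633850098) 85.95079028408709
41 106 [448.6 -96.1  44.9] ((445.263427734375, -100.059814453125), 10.846122741699219) 45.10288431773874
27 1333 [ 443.  -100.5   31. ] ((438.5899963378906, -103.30533599853516), 24.178550720214844) 31.131586894751788
10 5818 [ 443.  -100.7   15.5] ((438.60955810546875, -103.20539093017578), 52.025962829589844) 15.756273821047444
```

View pics/r3.png

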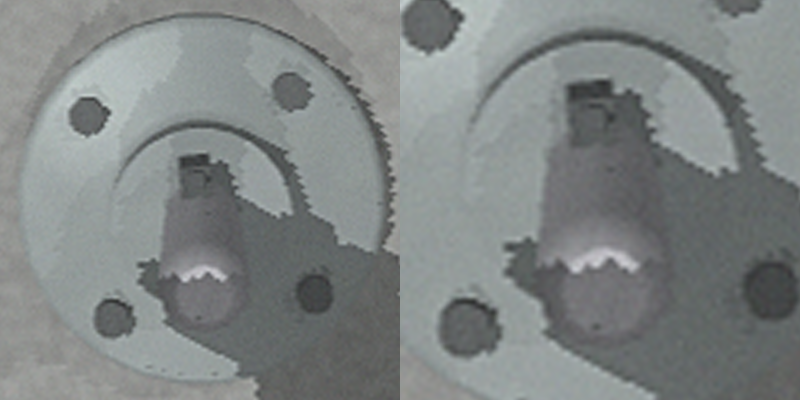

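```bash
python3 - <<'E'
from h import *
c=dict(np.load("w3.npz")); W=cloud(c)
d=W-np.array([438.7,-103.25,0]); t=np.radians(30)
a=d[...,0]*np.cos(t)+d[...,1]*np.sin(t); b=-d[...,0]*np.sin(t)+d[...,1]*np.cos(t)
m=(W[...,2]>33)&(W[...,2]<48)&(a>10.5)&(a<22)&(abs(b)<12)
for lo in range(10,20):
    k=m&(a>=lo)&(a<lo+1); 
    if k.sum(): print(lo,k.sum(),b[k].mean().round(2),b[k].min().round(2),b[k].max().round(2),W[k][:,2].mean().round(1))
k=m&(W[...,2]>43.5); print(b[k].mean()/1,a[k].mean(),np.degrees(np.arctan2(b[k].mean(),a[k].mean())))
im=rect(c,438.7,-103.25,46,20,10,30); im2=rect(c,438.7,-103.25,44,20,10,30)
cv2.imwrite("pics/r4.png",np.clip(np.hstack([im,im2])[:250].astype(float)*1.6,0,255))
E
```

```text
10 8 2.23 -2.49 5.36 46.6
11 12 1.18 -2.49 5.38 46.2
12 12 1.83 -2.49 5.37 46.0
13 15 1.45 -1.68 5.36 46.5
14 11 2.09 -1.7 5.36 46.4
15 16 1.74 -1.69 5.35 45.8
16 31 2.62 -1.67 5.48 41.1
17 12 -0.82 -1.85 0.64 39.8
1.6211985340648813 13.885528562625602 6.659392297013842[ WARN:0@0.122] global loadsave.cpp:1063 imwrite_ Unsupported depth image for selected encoder is fallbacked to CV_8U.
```

View pics/r4.png

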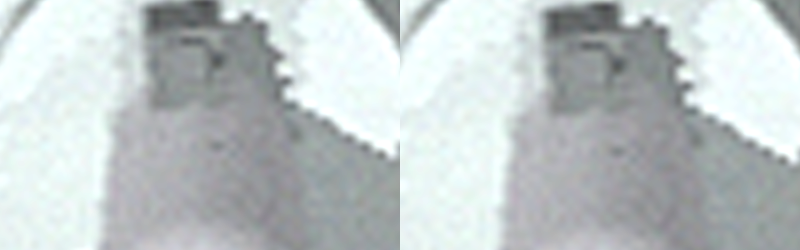

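```bash
python3 -m creep '[[1,[0,0.2,0],[0,0,10.5]],[1,[0,0,0],[0,0,10.5]],[1,[0,0,0],[0,0,10.5]],[1,[0,0,0],[0,0,10.5]],[1,[0,0,0],[0,0,10.5]],[1,[0,0,0],[0,0,10.5]],[1,[0,0,0],[0,0,10.5]],[1,[0,0,0],[0,0,10.5]]]' && python3 -m creep '[[1,[0,0,0],[0,0,0]],[1,[0,0,0],[0,0,0]]]'
python3 - <<'E'
from h import *
c=optics.capture("wrist"); go(439,-103,215,-54); np.savez("w4.npz",**c); W=cloud(c); N=W.reshape(-1,3)
n=N[np.hypot(N[:,0]-439,N[:,1]+103)<58]
for a,b in ((82,90),(27,34),(10,17)):
    q=n[(n[:,2]>a)&(n[:,2]<b)]; print(a,len(q),circ(q), np.median(q[:,2]))
k=n[(n[:,2]>40)&(n[:,2]<49)]; k=k-[438.6,-103.2,0]; r=np.hypot(k[:,0],k[:,1]); k=k[(r>11.5)&(r<19)]
for s in (1,-1):
    q=k[s*(k[:,0]*.8+k[:,1]*.6)>0]; print(len(q),q.mean(0),np.degrees(np.arctan2(*q.mean(0)[1::-1])), circ(q))
cv2.imwrite("pics/r5.png",cv2.convertScaleAbs(rect(c,438.6,-103.2,45,25,12,36),alpha=1.6))
E
```

```text
t: 4.7
tcp_pos: [438.5, -102.8, 216.6]
tcp_rot: [-0.0, 0.89, -0.456, 0.001]
contact_force: [0.4, 0.3, -0.4]
opening: 94.3
gripper_force: 0.0
t: 4.95
tcp_pos: [438.3, -102.7, 216.1]
tcp_rot: [0.0, 0.892, -0.452, 0.0]
contact_force: [-0.0, 0.1, 0.5]
opening: 93.9
gripper_force: 0.0
t 5.0 tcp [ 438.2 -102.6  216. ] yaw0 -53.8 shift cm [ 0.08 -0.04  0.1 ] then turn [-0.02 -0.03  0.2 ] j6 [-0.48  2.03] F [-0.8  0.4  0.4] op 94.4 gf 0.0
82 595 ((438.95098876953125, -103.46844482421875), 9.908525466918945) 85.95965311271068
27 1392 ((438.8228759765625, -103.47850799560547), 24.212610244750977) 31.246724287795665
10 5860 ((439.0168762207031, -103.19349670410156), 52.063899993896484) 15.717838956303016
87 [11.9293659   7.49175419 45.56974576] 32.1292081458664 ((11.312782287597656, 7.995937824249268), 5.165281295776367)
81 [-10.52683942  -9.50985165  45.68831654] -137.90562678877416 ((-10.830493927001953, -8.977203369140625), 4.7867350578308105)
```

View pics/r5.png

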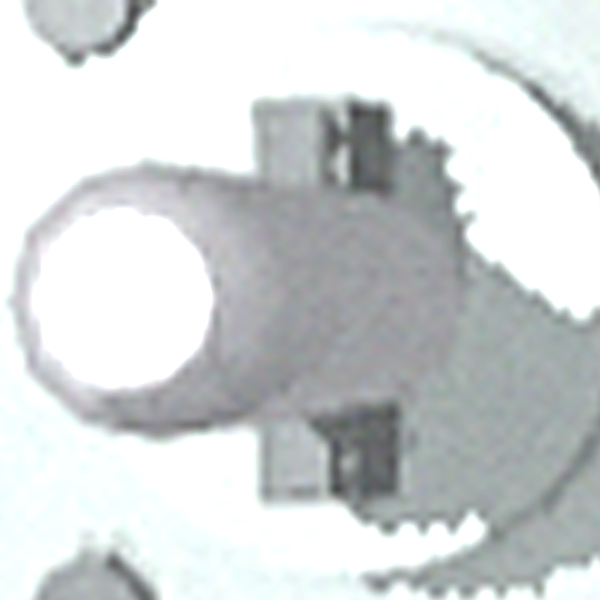

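```bash
python3 -m creep '[[1,[0,0,0],[0,0,-10]],[1,[0,0,0],[0,0,-10]],[1,[0,0,0],[0,0,-10]],[1,[0,0,0],[0,0,-10]],[1,[0,0,0],[0,0,-9.6]],[1,[5.1,0.5,0.4],[0,0,0]],[1,[5.1,0.5,0.4],[0,0,0]],[1,[5.1,0.5,0.4],[0,0,0]]]' && python3 -m creep '[[1,[5.1,0.5,0.3],[0,0,0]],[1,[0,0,0],[0,0,0]],[1,[0,0,0],[0,0,0]],[1,[0,0,0],[0,0,0]]]'
python3 - <<'E'
from h import *
c=optics.capture("wrist"); np.savez("w5.npz",**c); W=cloud(c); N=W.reshape(-1,3)
n=N[np.hypot(N[:,0]-640,N[:,1]+138)<55]
for a,b in ((4,12),(18,26)):
    q=n[(n[:,2]>a)&(n[:,2]<b)]; print(a,len(q),circ(q), np.median(q[:,2]))
    m=(W[...,2]>a)&(W[...,2]<b)&(np.hypot(W[...,0]-640,W[...,1]+138)<55)
q=n[(n[:,2]>18)&(n[:,2]<26)][:,:2]
H=q[cv2.convexHull(q.astype(np.float32),returnPoints=False)[:,0]]
for ang in np.arange(-10,4,1.): 
    t=np.radians(ang); b=-q[:,0]*np.sin(t)+q[:,1]*np.cos(t); print(ang,np.round(np.ptp(b),2),end="; ")
go(640.6,-138.1,100,-4)
cv2.imwrite("pics/r6.png",rect(c,640.6,-138,22,30,10,-4))
E
```

```text
t: 6.0
tcp_pos: [591.2, -129.3, 203.6]
tcp_rot: [0.0, 0.999, -0.037, 0.0]
contact_force: [-0.5, -0.3, 1.4]
opening: 93.9
gripper_force: 0.0
t: 6.5
tcp_pos: [639.1, -137.6, 201.0]
tcp_rot: [-0.0, 0.999, -0.037, -0.0]
contact_force: [-0.5, -0.3, 0.5]
opening: 94.2
gripper_force: 0.0
4 4081 ((637.7410278320312, -140.11317443847656), 45.93196105957031) 9.22978323928996
18 1813 ((640.8873291015625, -137.89089965820312), 25.198684692382812) 23.210296517565943
-10.0 41.7; -9.0 41.24; -8.0 40.77; -7.0 40.3; -6.0 39.85; -5.0 39.79; -4.0 40.1; -3.0 40.49; -2.0 40.98; -1.0 41.46; 0.0 41.93; 1.0 42.38; 2.0 42.82; 3.0 43.25; t 6.55 tcp [ 639.1 -137.7  201.2] yaw0 -4.3 shift cm [ 0.15  0.03 10.12] then turn [ 0.   -0.01 -0.3 ] j6 [-0.39  1.26] F [-0.   0.8  0.3] op 93.5 gf 0.0
```

View pics/r6.png

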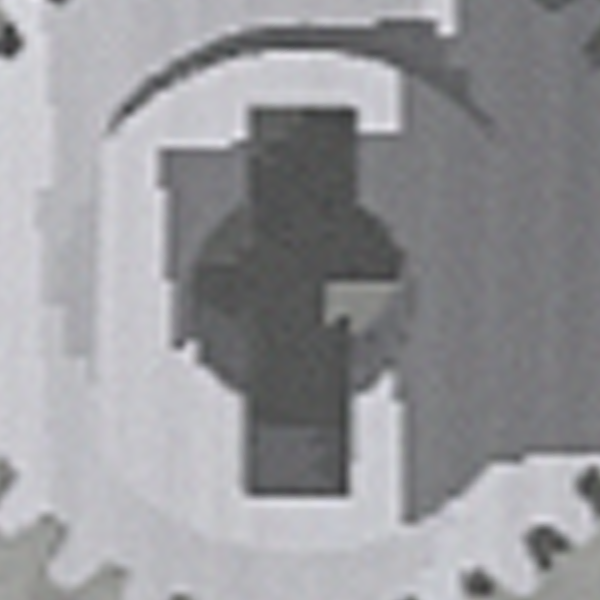

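```bash
python3 -m creep '[[1,[0.16,0.02,3],[0,0,0.7]],[1,[0,0,3],[0,0,0]],[1,[0,0,2],[0,0,0]],[1,[0,0,1.3],[0,0,0]],[1,[0,0,0],[0,0,0]],[1,[0,0,0],[0,0,0]]]' && python3 -c "
from h import *
go(640.7,-138,108,-5)"
```

```text
t: 7.3
tcp_pos: [642.2, -138.5, 108.8]
tcp_rot: [0.0, 0.999, -0.044, 0.001]
contact_force: [-0.1, 0.2, 0.2]
opening: 93.9
gripper_force: 0.0
t 7.3 tcp [ 642.2 -138.5  108.8] yaw0 -5.01 shift cm [-0.16 -0.03  0.08] then turn [ 0.03 -0.11 -0.01] j6 [-0.38  1.27] F [-0.1  0.2  0.2] op 93.9 gf 0.0
```

```bash
python3 -m creep '[[1,[-0.15,0,0],[0,0,0]],[0,[0,0,0],[0,0,0]],[0,[0,0,0],[0,0,0]],[0,[0,0,0],[0,0,0]],[0,[0,0,0],[0,0,0]],[0,[0,0,0],[0,0,0]],[0,[0,0,0],[0,0,0]]]' && python3 -c "
from h import *
P=[]
go(640.7,-138,108,-5)"
```

```text
t: 8.18
tcp_pos: [640.1, -138.0, 107.6]
tcp_rot: [-0.0, 0.999, -0.044, -0.0]
contact_force: [-0.1, 0.7, 0.8]
opening: 39.4
gripper_force: 30.0
t 8.175 tcp [ 640.1 -138.   107.6] yaw0 -5.01 shift cm [ 0.06 -0.   -0.04] then turn [-0.01  0.01 -0.01] j6 [-0.39  1.27] F [-0.1  0.7  0.8] op 39.4 gf 30.00037908554077
```

```bash
python3 -m creep '[[0,[0,0,-2],[0,0,0]],[0,[0,0,-4],[0,0,0]],[0,[0,0,-4],[0,0,0]],[0,[-4,-0.3,-2],[0,0,0]],[0,[-4.1,-0.3,0],[0,0,0]],[0,[-4.1,-0.3,0],[0,0,0]],[0,[-4.1,-0.4,0],[0,0,0]],[0,[-4.1,-0.4,0],[0,0,0]]]' && python3 -m creep '[[0,[0,0,0],[0,0,-8.4]],[0,[0,0,0],[0,0,-8.4]],[0,[0,0,0],[0,0,-8.4]],[0,[0,0,0],[0,0,-8.4]],[0,[0,0,0],[0,0,-8.6]],[0,[0,0,0],[0,0,0]],[0,[0,0,0],[0,0,0]]]' && python3 - <<'E'
from h import *
go(438.3,-103.6,225,37.2)
c=optics.capture("wrist");go(438.3,-103.6,225,37.2); cv2.imwrite("pics/w6.png",c["image"][:,:,::-1]); np.savez("w6.npz",**c)
W=cloud(c); 
m=(W[...,2]>100)&(W[...,2]<160)&(np.hypot(W[...,0]-438,W[...,1]+103)<55)
print(np.nanpercentile(W[m][:,2],[5,50,95]))
E
```

```text
t: 9.18
tcp_pos: [436.8, -102.9, 228.2]
tcp_rot: [0.0, 0.999, -0.044, 0.0]
contact_force: [0.3, 0.4, -3.8]
opening: 39.9
gripper_force: 30.0
t: 10.05
tcp_pos: [438.2, -103.2, 228.0]
tcp_rot: [0.0, 0.948, 0.318, 0.0]
contact_force: [-0.7, -0.2, -3.7]
opening: 39.4
gripper_force: 30.0
t 10.05 tcp [ 438.2 -103.2  228. ] yaw0 37.07 shift cm [-0.02  0.03  0.3 ] then turn [ 0.02 -0.01 -0.13] j6 [-0.48  0.44] F [-0.7 -0.2 -3.7] op 39.4 gf 29.998884201049805
t 10.1 tcp [ 438.3 -103.3  227.9] yaw0 37.09 shift cm [-0.02  0.03  0.29] then turn [ 0.01 -0.   -0.11] j6 [-0.48  0.44] F [ 0.3 -0.6 -3.9] op 39.3 gf 29.998973608016968
[127.17822161 130.65139595 148.5328573 ]
```

View pics/w6.png

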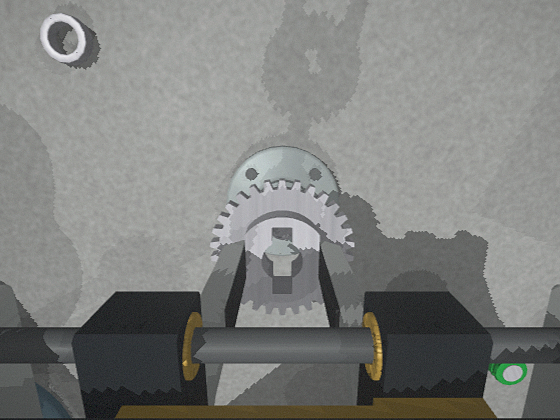

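The gear sits level between the fingers at (282,255), and the shaft's tip shows through its bore. I'll lower it in stages and check the force.

```bash
python3 -m creep '[[0,[0,0.03,1.5],[0,0,-0.1]],[0,[0,0,1.5],[0,0,0]],[0,[0,0,1],[0,0,0]],[0,[0,0,0.5],[0,0,0]],[0,[0,0,0],[0,0,0]],[0,[0,0,0],[0,0,0]]]' && python3 -c "
from h import *
go(438.3,-103.6,225,37.2)"
```

```text
t: 10.85
tcp_pos: [438.8, -103.7, 183.1]
tcp_rot: [0.0, 0.948, 0.32, 0.0]
contact_force: [-0.2, 0.1, -4.2]
opening: 39.5
gripper_force: 30.0
t 10.85 tcp [ 438.8 -103.7  183.1] yaw0 37.29 shift cm [-0.04 -0.03 -4.19] then turn [ 0.05 -0.02  0.09] j6 [-0.48  0.44] F [-0.2  0.1 -4.2] op 39.5 gf 29.998901188373566
```

No contact so far; the gear's underside is at 75 mm. I'll go down to the key tops at 46 and onward slowly.

```bash
python3 -m creep '[[0,[0,0,1],[0,0,0]],[0,[0,0,1],[0,0,0]],[0,[0,0,0.6],[0,0,0]],[0,[0,0,0.3],[0,0,0]],[0,[0,0,0.2],[0,0,0]],[0,[0,0,0.2],[0,0,0]],[0,[0,0,0],[0,0,0]]]' && python3 -c "
from h import *
go(438.3,-103.6,138,37.2)"
```

```text
t: 11.72
tcp_pos: [438.5, -103.5, 149.7]
tcp_rot: [0.0, 0.948, 0.32, 0.0]
contact_force: [0.4, -0.2, -4.0]
opening: 39.8
gripper_force: 30.0
t 11.725 tcp [ 438.5 -103.5  149.7] yaw0 37.29 shift cm [-0.02 -0.01  1.17] then turn [ 0.   -0.    0.09] j6 [-0.48  0.44] F [ 0.4 -0.2 -4. ] op 39.8 gf 29.998910129070282
```

```bash
python3 -m creep '[[0,[0,0,0.5],[0,0,0]],[0,[0,0,0.4],[0,0,0]],[0,[0,0,0.2],[0,0,0]],[0,[0,0,0],[0,0,0]]]' && python3 -c "
from h import *
go(438.3,-103.6,138,37.2)"
```

```text
t: 12.22
tcp_pos: [438.4, -103.4, 138.4]
tcp_rot: [-0.0, 0.948, 0.32, -0.0]
contact_force: [-0.5, 0.4, -3.3]
opening: 39.2
gripper_force: 30.0
t 12.225 tcp [ 438.4 -103.4  138.4] yaw0 37.29 shift cm [-0.02  0.01  0.04] then turn [-0.03  0.01  0.09] j6 [-0.48  0.44] F [-0.5  0.4 -3.3] op 39.2 gf 29.998972713947296
```

```bash
python3 -m creep '[[1,[0,0,0],[0,0,0]],[1,[0,0,0],[0,0,0]],[1,[0,0,0],[0,0,0]],[1,[0,0,-2],[0,0,0]],[1,[0,0,-3],[0,0,0]],[1,[0,0,-3],[0,0,0]],[1,[0,0,0],[0,0,0]],[1,[0,0,0],[0,0,0]]]' && python3 - <<'E'
from h import *
c=optics.capture("wrist");go(438.3,-103.6,225,37.2);np.savez("w7.npz",**c)
N=cloud(c).reshape(-1,3);n=N[np.hypot(N[:,0]-438.7,N[:,1]+103.3)<48]
for a,b in ((34,42),(48,56)):
    q=n[(n[:,2]>a)&(n[:,2]<b)]; print(a,len(q),circ(q),np.percentile(q[:,2],[2,50,98]), "plane",np.linalg.lstsq(np.c_[q[:,:2]-[438.7,-103.3],np.ones(len(q))],q[:,2],rcond=None)[0])
E
```

```text
t: 13.22
tcp_pos: [438.1, -103.3, 217.7]
tcp_rot: [-0.0, 0.948, 0.32, -0.0]
contact_force: [-0.4, 0.4, -0.8]
opening: 94.1
gripper_force: 0.0
t 13.275 tcp [ 437.9 -103.2  217.3] yaw0 37.29 shift cm [ 0.01  0.06 -0.77] then turn [-0.12  0.06  0.09] j6 [-0.48  0.44] F [ 0.7  0.  -1.3] op 94.1 gf 0.0
34 4402 ((438.5241394042969, -102.77599334716797), 42.329498291015625) [36.41999072 39.23210872 40.67899848] plane [-2.01565015e-03 -1.85257992e-03  3.91754700e+01]
48 1807 ((438.8268737792969, -102.7989730834961), 25.30740737915039) [49.71603586 53.18436538 54.55103339] plane [-8.37954761e-03 -5.07773121e-03  5.30966713e+01]
```

The big gear is seated: the disc top reads 39.2 against a bias of about +1.2, and it is level and centred. Next is the spacer.

```bash
python3 -m creep '[[1,[3.5,-4.5,0],[0,0,0]],[1,[3.5,-4.5,0.5],[0,0,0]],[1,[3.5,-4.5,0.5],[0,0,0]],[1,[3.5,-4.5,0.5],[0,0,0]],[1,[0,0,0],[0,0,0]],[1,[0,0,0],[0,0,0]],[1,[0,0,0],[0,0,0]]]' && cat > look.py <<'E'
from h import *
import sys
x,y,R,lo,hi,z,yaw=map(float,sys.argv[1:8]); c=optics.capture("wrist"); N=cloud(c).reshape(-1,3); n=N[np.hypot(N[:,0]-x,N[:,1]-y)<R]
q=n[(n[:,2]>lo)&(n[:,2]<hi)]; (X,Y),r=circ(q); print(len(q),(X,Y),r,"mean",q.mean(0),"z",np.percentile(q[:,2],[5,50,95]))
k=np.linalg.lstsq(np.c_[q[:,:2]-[X,Y],np.ones(len(q))],q[:,2],rcond=None)[0]; print("plane",k.round(3)); go(X,Y,z,yaw)
E
python3 look.py 440 124 30 8 18 100 37.3
```

```text
t: 14.15
tcp_pos: [440.9, 123.4, 203.3]
tcp_rot: [-0.0, 0.948, 0.319, -0.0]
contact_force: [-0.1, 0.1, -0.1]
opening: 94.4
gripper_force: 0.0
934 (441.6804504394531, 123.29484558105469) 18.924209594726562 mean [442.04748304 123.58234798  12.76112857] z [10.50853587 12.93590169 14.19033348]
plane [-5.0000e-03  0.0000e+00  1.2763e+01]
t 14.2 tcp [441.  123.3 203.5] yaw0 37.16 shift cm [ 0.05  0.04 10.35] then turn [-0.    0.02 -0.14] j6 [0.02 0.95] F [ 0.5  0.4 -0.2] op 94.1 gf 0.0
```

```bash
python3 -m creep '[[1,[0.05,0.04,4],[0,0,0]],[1,[0,0,4],[0,0,0]],[1,[0,0,2],[0,0,0]],[1,[0,0,0.3],[0,0,0]],[0.35,[0,0,0],[0,0,0]],[0.35,[0,0,0],[0,0,0]],[0.35,[0,0,0],[0,0,0]],[0.35,[0,0,0],[0,0,0]]]' && python3 -c "
from h import *
go(441.7,123.3,100,37.3)"
```

```text
t: 15.2
tcp_pos: [441.8, 124.5, 101.2]
tcp_rot: [0.0, 0.947, 0.32, 0.0]
contact_force: [0.3, 0.1, 0.7]
opening: 57.2
gripper_force: 0.0
t 15.2 tcp [441.8 124.5 101.2] yaw0 37.3 shift cm [-0.08  0.09  0.12] then turn [ 0.03 -0.05 -0.  ] j6 [0.03 0.95] F [0.3 0.1 0.7] op 57.2 gf 0.0
```

```bash
python3 -m creep '[[0.35,[-0.07,0.09,0.1],[0,0,0]],[0,[0,0,0],[0,0,0]],[0,[0,0,0],[0,0,0]],[0,[0,0,0],[0,0,0]],[0,[0,0,0],[0,0,0]]]' && python3 -c "
from h import *
go(441.7,123.3,100,37.3)"
```

```text
t: 15.82
tcp_pos: [441.4, 123.3, 99.6]
tcp_rot: [-0.0, 0.948, 0.32, -0.0]
contact_force: [-0.5, 0.2, -0.6]
opening: 36.6
gripper_force: 30.0
t 15.825 tcp [441.4 123.3  99.6] yaw0 37.29 shift cm [ 0.02  0.02 -0.04] then turn [-0.01  0.01 -0.01] j6 [0.02 0.94] F [-0.5  0.2 -0.6] op 36.6 gf 29.999652039259672
```

```bash
python3 -m creep '[[0,[0,0,-2],[0,0,0]],[0,[0,0,-4],[0,0,0]],[0,[0,0,-4],[0,0,0]],[0,[-3.5,4.45,-1.5],[0,0,0]],[0,[-3.5,4.45,0],[0,0,0]],[0,[-3.5,4.45,0],[0,0,0]],[0,[-3.45,4.5,0],[0,0,0]],[0,[0,0,0],[0,0,0]]]' && python3 -m creep '[[0,[0,0,0],[0,0,0]],[0,[0,0,0],[0,0,0]]]' && python3 - <<'E'
from h import *
go(438.6,-103.3,153,37.3)
c=optics.capture("wrist"); cv2.imwrite("pics/w8.png",c["image"][110:390,140:420,::-1].repeat(2,0).repeat(2,1))
E
```

```text
t: 16.82
tcp_pos: [438.6, -106.2, 215.0]
tcp_rot: [0.0, 0.948, 0.317, 0.0]
contact_force: [0.1, 1.1, -0.1]
opening: 36.3
gripper_force: 30.0
t: 17.08
tcp_pos: [438.5, -101.8, 214.4]
tcp_rot: [-0.0, 0.947, 0.321, -0.0]
contact_force: [0.2, 0.1, -0.7]
opening: 36.6
gripper_force: 30.0
t 17.075 tcp [ 438.5 -101.8  214.4] yaw0 37.41 shift cm [-0.08  0.12  6.14] then turn [-0.04  0.01  0.11] j6 [-0.48  0.44] F [ 0.2  0.1 -0.7] op 36.6 gf 29.99974535778165
```

View pics/w8.png

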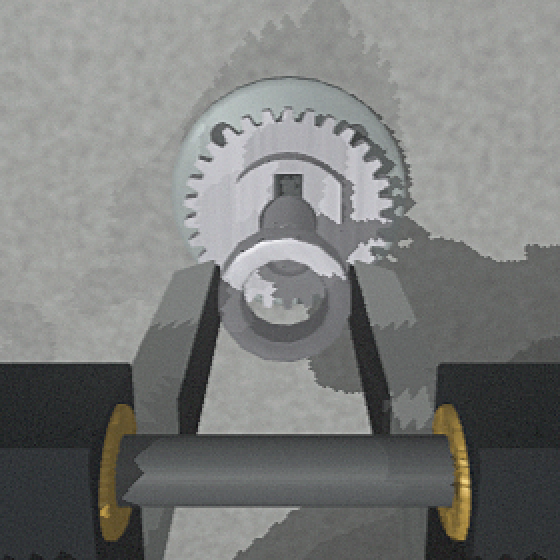

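The spacer is held level at (287,295) in the crop, with the shaft just ahead of its lower edge in perspective. Lowering.

```bash
python3 -m creep '[[0,[-0.08,0.12,0],[0,0,0]],[0,[0,0,1.2],[0,0,0]],[0,[0,0,1.2],[0,0,0]],[0,[0,0,1],[0,0,0]],[0,[0,0,0.6],[0,0,0]],[0,[0,0,0],[0,0,0]],[0,[0,0,0],[0,0,0]]]' && python3 -c "
from h import *
go(438.6,-103.3,152.5,37.3)"
```

```text
t: 18.0
tcp_pos: [438.9, -104.8, 174.9]
tcp_rot: [0.0, 0.948, 0.32, 0.0]
contact_force: [-0.5, -0.6, 0.3]
opening: 36.4
gripper_force: 30.0
t 18.0 tcp [ 438.9 -104.8  174.9] yaw0 37.29 shift cm [ 0.06 -0.14  2.24] then turn [ 0.03 -0.01 -0.01] j6 [-0.49  0.43] F [-0.5 -0.6  0.3] op 36.4 gf 29.99984468333423
```

```bash
python3 -m creep '[[0,[0.06,-0.13,0],[0,0,0]],[0,[0,0,1],[0,0,0]],[0,[0,0,0.7],[0,0,0]],[0,[0,0,0.4],[0,0,0]],[0,[0,0,0],[0,0,0]],[0,[0,0,0],[0,0,0]]]' && python3 -c "
from h import *
go(438.6,-103.3,152.5,37.3)"
```

```text
t: 18.75
tcp_pos: [438.5, -103.3, 153.8]
tcp_rot: [0.0, 0.948, 0.32, 0.0]
contact_force: [-0.6, 0.9, -0.8]
opening: 36.4
gripper_force: 30.0
t 18.75 tcp [ 438.5 -103.3  153.8] yaw0 37.29 shift cm [0.   0.01 0.13] then turn [ 0.01 -0.01 -0.01] j6 [-0.48  0.44] F [-0.6  0.9 -0.8] op 36.4 gf 29.999656146392226
```

```bash
python3 -m creep '[[0,[0,0,0.13],[0,0,0]],[0,[0,0,0],[0,0,0]],[1,[0,0,0],[0,0,0]],[1,[0,0,0],[0,0,0]],[1,[0,0,0],[0,0,0]],[1,[0,0,-3],[0,0,0]],[1,[0,0,-3],[0,0,0]],[1,[0,0,-1],[0,0,0]]]' && python3 -m creep '[[1,[0,0,0],[0,0,0]],[1,[0,0,0],[0,0,0]]]' && python3 look.py 438.7 -103.3 21 60 70 230 37.3
```

```text
t: 19.75
tcp_pos: [439.2, -103.6, 224.2]
tcp_rot: [0.001, 0.948, 0.32, 0.001]
contact_force: [-0.3, -0.6, -0.4]
opening: 91.9
gripper_force: 0.0
t: 20.0
tcp_pos: [437.8, -102.9, 221.0]
tcp_rot: [-0.001, 0.948, 0.32, -0.001]
contact_force: [0.8, -1.3, 0.2]
opening: 94.1
gripper_force: 0.0
1091 (438.4562072753906, -102.79856872558594) 18.835430145263672 mean [ 441.08072652 -100.60727468   64.85773151] z [62.23520984 65.02350485 66.43674045]
plane [-1.3000e-02 -1.0000e-02  6.4914e+01]
t 20.05 tcp [ 437.8 -102.9  221. ] yaw0 37.29 shift cm [ 0.06  0.03 -0.9 ] then turn [-0.13  0.06 -0.01] j6 [-0.48  0.44] F [-0.6  0.5 -0.5] op 93.8 gf 0.0
```

The spacer is on and flat. Next is the small gear.

```bash
python3 -m creep '[[1,[4.1,-3.6,0],[0,0,0]],[1,[4.1,-3.6,0],[0,0,0]],[1,[4.1,-3.6,0],[0,0,0]],[1,[4.1,-3.6,0],[0,0,0]],[1,[4.1,-3.6,0],[0,0,0]],[1,[4.1,-3.6,0],[0,0,0]],[1,[4.1,-3.6,0],[0,0,0]],[1,[4.1,-3.6,0],[0,0,0]]]' && python3 -m creep '[[1,[4.1,-3.5,0.5],[0,0,0]],[1,[4.1,-3.5,0.5],[0,0,0]],[1,[0,0,0],[0,0,0]],[1,[0,0,0],[0,0,0]],[1,[0,0,0],[0,0,0]]]' && python3 look.py 547 430 30 12 22 106 37.3
```

```text
t: 21.05
tcp_pos: [524.6, 326.3, 220.9]
tcp_rot: [0.0, 0.947, 0.32, -0.001]
contact_force: [0.3, 0.4, -0.1]
opening: 94.2
gripper_force: 0.0
t: 21.68
tcp_pos: [547.7, 428.8, 212.2]
tcp_rot: [0.0, 0.948, 0.319, -0.0]
contact_force: [0.1, 0.4, 0.1]
opening: 94.0
gripper_force: 0.0
826 (548.330078125, 431.28582763671875) 18.19118881225586 mean [548.66214638 431.62712868  16.99458367] z [14.34629565 17.1840543  18.38370472]
plane [-5.0000e-03  1.0000e-03  1.6996e+01]
t 21.725 tcp [547.8 428.9 212.5] yaw0 37.21 shift cm [ 0.19 -0.16 10.65] then turn [ 0.    0.01 -0.09] j6 [0.5  1.42] F [ 0.  -0.2 -0.5] op 93.9 gf 0.0
```

```bash
python3 -m creep '[[1,[0.19,-0.16,4],[0,0,0]],[1,[0,0,4],[0,0,0]],[1,[0,0,2],[0,0,0]],[0.5,[0,0,0.5],[0,0,0]],[0.5,[0,0,0],[0,0,0]],[0.5,[0,0,0],[0,0,0]],[0.5,[0,0,0],[0,0,0]]]' && python3 -c "
from h import *
go(548.3,431.3,105,37.3)"
```

```text
t: 22.6
tcp_pos: [548.8, 432.8, 108.8]
tcp_rot: [-0.0, 0.948, 0.32, 0.001]
contact_force: [0.0, 0.1, -0.5]
opening: 57.3
gripper_force: 0.0
t 22.6 tcp [548.8 432.8 108.8] yaw0 37.29 shift cm [-0.13  0.09  0.38] then turn [ 0.02 -0.13 -0.01] j6 [0.51 1.43] F [ 0.   0.1 -0.5] op 57.3 gf 0.0
```

```bash
python3 -m creep '[[0.5,[-0.12,0.09,0.35],[0,0,0]],[0.5,[0,0,0],[0,0,0]],[0,[0,0,0],[0,0,0]],[0,[0,0,0],[0,0,0]],[0,[0,0,0],[0,0,0]],[0,[0,0,0],[0,0,0]],[0,[0,0,0],[0,0,0]]]' && python3 -c "
from h import *
go(548.3,431.3,105,37.3)"
```

```text
t: 23.48
tcp_pos: [547.8, 430.9, 103.8]
tcp_rot: [0.0, 0.948, 0.32, -0.0]
contact_force: [0.1, 0.5, 0.1]
opening: 35.2
gripper_force: 30.0
t 23.475 tcp [547.8 430.9 103.8] yaw0 37.29 shift cm [ 0.06 -0.   -0.12] then turn [ 0.    0.01 -0.01] j6 [0.5  1.42] F [0.1 0.5 0.1] op 35.2 gf 29.999720128253102
```

```bash
python3 -m creep '[[0,[0,0,-2],[0,0,0]],[0,[0,0,-4],[0,0,0]],[0,[0,0,-4],[0,0,0]],[0,[-4,3.5,-1.5],[0,0,0]],[0,[-4,3.5,0],[0,0,0]],[0,[-4,3.5,0],[0,0,0]],[0,[-4.1,3.6,0],[0,0,0]],[0,[-4.1,3.6,0],[0,0,0]]]' && python3 -m creep '[[0,[-4.1,3.6,0],[0,0,0]],[0,[-4.1,3.6,0],[0,0,0]],[0,[-4.2,3.6,0],[0,0,0]],[0,[-4.3,3.7,0],[0,0,0]],[0,[-4.2,3.6,0],[0,0,0]],[0,[0,0,0],[0,0,0]],[0,[0,0,0],[0,0,0]],[0,[0,0,0],[0,0,0]]]' && python3 -m creep '[[0,[0,0,0],[0,0,0]],[0,[0,0,0],[0,0,0]]]' && python3 - <<'E'
from h import *
go(438.2,-103.5,168.3,37.3)
c=optics.capture("wrist"); cv2.imwrite("pics/w9.png",c["image"][110:390,140:420,::-1].repeat(2,0).repeat(2,1))
E
```

```text
t: 24.48
tcp_pos: [494.0, 166.3, 220.2]
tcp_rot: [0.0, 0.947, 0.32, 0.001]
contact_force: [-0.3, -0.8, -2.4]
opening: 35.3
gripper_force: 30.0
t: 25.48
tcp_pos: [438.0, -101.6, 219.1]
tcp_rot: [-0.0, 0.947, 0.321, 0.0]
contact_force: [-0.2, 0.0, -0.7]
opening: 35.2
gripper_force: 30.0
t: 25.72
tcp_pos: [437.9, -102.1, 218.8]
tcp_rot: [-0.0, 0.947, 0.32, -0.0]
contact_force: [0.2, 0.3, -2.4]
opening: 35.0
gripper_force: 30.0
t 25.725 tcp [ 437.9 -102.1  218.8] yaw0 37.37 shift cm [-0.06  0.13  5.05] then turn [-0.01  0.    0.07] j6 [-0.48  0.44] F [ 0.2  0.3 -2.4] op 35.0 gf 29.9994364567101
```

View pics/w9.png

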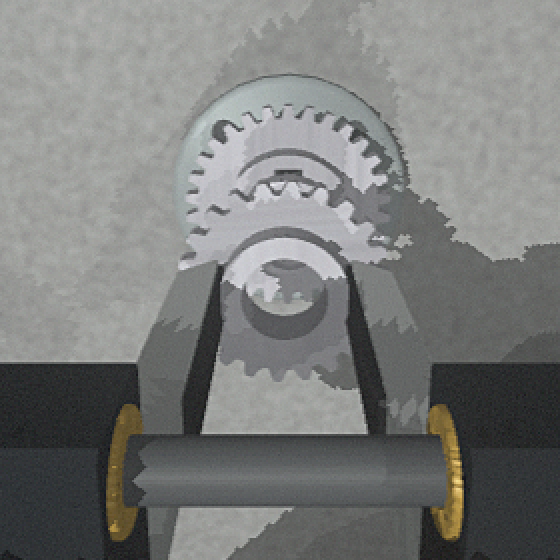

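The small gear is level in the grip at (288,290) in the crop.

```bash
python3 -m creep '[[0,[-0.04,0.08,0],[0,0,0]],[0,[0,0,1.2],[0,0,0]],[0,[0,0,1],[0,0,0]],[0,[0,0,0.3],[0,0,0]],[0,[0,0,0],[0,0,0]],[0,[0,0,0],[0,0,0]]]' && python3 -c "
from h import *
go(438.2,-103.5,168.3,37.3)"
```

```text
t: 26.52
tcp_pos: [438.1, -103.8, 194.1]
tcp_rot: [0.0, 0.948, 0.32, 0.0]
contact_force: [0.4, -0.5, -2.4]
opening: 35.2
gripper_force: 30.0
t 26.525 tcp [ 438.1 -103.8  194.1] yaw0 37.29 shift cm [ 0.03 -0.02  2.58] then turn [ 0.03 -0.01 -0.01] j6 [-0.49  0.43] F [ 0.4 -0.5 -2.4] op 35.2 gf 29.999448833987117
```

```bash
python3 -m creep '[[0,[0.02,-0.02,0.8],[0,0,0]],[0,[0,0,0.8],[0,0,0]],[0,[0,0,0.6],[0,0,0]],[0,[0,0,0.25],[0,0,0]],[0,[0,0,0],[0,0,0]],[0,[0,0,0],[0,0,0]]]' && python3 -c "
from h import *
go(438.2,-103.5,168.3,37.3)"
```

```text
t: 27.28
tcp_pos: [438.1, -103.5, 169.6]
tcp_rot: [0.0, 0.948, 0.32, 0.0]
contact_force: [-0.6, 0.4, -2.5]
opening: 34.8
gripper_force: 30.0
t 27.275 tcp [ 438.1 -103.5  169.6] yaw0 37.29 shift cm [0.01 0.   0.13] then turn [ 0.03 -0.01 -0.01] j6 [-0.48  0.44] F [-0.6  0.4 -2.5] op 34.8 gf 29.99943666975014
```

```bash
python3 -m creep '[[0,[0,0,0.12],[0,0,0]],[0,[0,0,0],[0,0,0]],[1,[0,0,0],[0,0,0]],[1,[0,0,0],[0,0,0]],[1,[0,0,0],[0,0,0]],[1,[0,0,-2],[0,0,0]],[1,[0,0,-3],[0,0,0]],[1,[0,0,-1],[0,0,0]]]' && python3 -m creep '[[1,[0,0,0],[0,0,0]],[1,[0,0,0],[0,0,0]]]' && python3 look.py 438.7 -103.3 21 77 83.5 230 37.3
```

```text
t: 28.28
tcp_pos: [438.7, -103.8, 230.0]
tcp_rot: [0.001, 0.948, 0.32, 0.001]
contact_force: [0.5, 1.1, 1.0]
opening: 91.6
gripper_force: 0.0
t: 28.52
tcp_pos: [437.4, -103.2, 227.0]
tcp_rot: [-0.001, 0.948, 0.32, -0.001]
contact_force: [-0.2, -0.6, -0.7]
opening: 94.2
gripper_force: 0.0
1320 (438.3288269042969, -102.8419418334961) 18.207921981811523 mean [ 439.05333239 -102.28565701   81.15273668] z [78.54019306 81.2884313  82.85217525]
plane [-3.0000e-03 -3.0000e-03  8.1157e+01]
t 28.575 tcp [ 437.4 -103.2  226.9] yaw0 37.29 shift cm [ 0.09  0.03 -0.31] then turn [-0.12  0.06 -0.01] j6 [-0.48  0.44] F [-1.  -0.1  0.1] op 93.9 gf 0.0
```

The small gear is seated. Now the dark end cap.

```bash
python3 -m creep '[[1,[-2,4.9,0],[0,0,0]],[1,[-2,5,0],[0,0,0]],[1,[-2,5,0],[0,0,0]],[1,[-2,5,0],[0,0,0]],[1,[-2,5,0.5],[0,0,0]],[1,[-2,4.9,1],[0,0,0]],[1,[0,0,0],[0,0,0]],[1,[0,0,0],[0,0,0]]]' && python3 -m creep '[[0.7,[0,0,0],[0,0,0]],[0.7,[0,0,0],[0,0,0]]]' && python3 look.py 523 -412 30 15 26 101 37.3 && python3 - <<'E'
from h import *
c=optics.capture("wrist"); cv2.imwrite("pics/w10.png",c["image"][:,:,::-1])
E
```

```text
t: 29.58
tcp_pos: [522.6, -412.6, 211.8]
tcp_rot: [-0.001, 0.948, 0.32, -0.0]
contact_force: [0.2, 0.0, 0.2]
opening: 94.3
gripper_force: 0.0
t: 29.82
tcp_pos: [523.2, -412.3, 213.7]
tcp_rot: [0.0, 0.947, 0.32, 0.0]
contact_force: [0.2, 0.3, 0.7]
opening: 77.5
gripper_force: 0.0
1137 (524.4711303710938, -414.7806701660156) 17.065319061279297 mean [ 525.30964972 -414.00194228   20.26884482] z [18.24762555 20.38826559 21.76183946]
plane [-2.0000e-02 -1.6000e-02  2.0298e+01]
t 29.875 tcp [ 523.2 -412.5  213.7] yaw0 37.34 shift cm [-0.04  0.26 11.27] then turn [ 0.04 -0.    0.04] j6 [-0.84  0.08] F [ 0.9 -0.3  0.1] op 73.2 gf 0.0
```

View pics/w10.png

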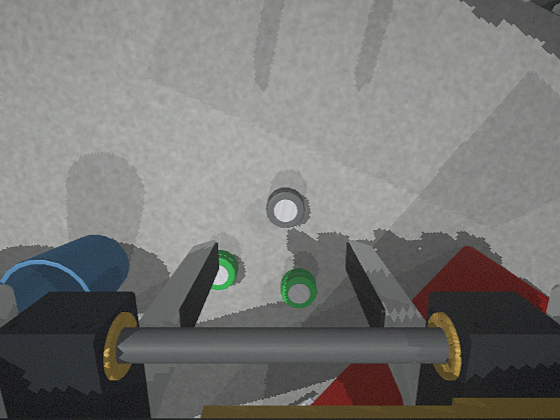

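The dark cap with its bright disc is at (286,208). The green ones, at (222,270) and (298,288), are clear of the fingers' path.

```bash
python3 -m creep '[[0.6,[-0.04,0.24,4],[0,0,0]],[0.6,[0,0,4],[0,0,0]],[0.6,[0,0,2.5],[0,0,0]],[0.6,[0,0,0.5],[0,0,0]],[0.6,[0,0,0],[0,0,0]],[0.6,[0,0,0],[0,0,0]]]' && python3 -c "
from h import *
go(524.3,-414.6,101,37.3)"
```

```text
t: 30.68
tcp_pos: [524.9, -416.1, 105.0]
tcp_rot: [0.001, 0.948, 0.32, 0.001]
contact_force: [-0.6, -0.1, 0.3]
opening: 56.2
gripper_force: 0.0
t 30.675 tcp [ 524.9 -416.1  105. ] yaw0 37.3 shift cm [ 0.04 -0.15  0.4 ] then turn [ 0.17 -0.02 -0.  ] j6 [-0.84  0.08] F [-0.6 -0.1  0.3] op 56.2 gf 0.0
```

```bash
python3 -m creep '[[0.6,[0.04,-0.1,0.3],[0,0,0]],[0.6,[0,0,0],[0,0,0]],[0,[0,0,0],[0,0,0]],[0,[0,0,0],[0,0,0]],[0,[0,0,0],[0,0,0]],[0,[0,0,0],[0,0,0]],[0,[0,0,0],[0,0,0]]]' && python3 -c "
from h import *
go(524.4,-414.7,101,37.3)"
```

```text
t: 31.55
tcp_pos: [523.9, -414.4, 100.2]
tcp_rot: [0.0, 0.948, 0.32, 0.0]
contact_force: [0.5, 0.4, 1.1]
opening: 33.1
gripper_force: 30.0
t 31.55 tcp [ 523.9 -414.4  100.2] yaw0 37.29 shift cm [ 0.02  0.05 -0.08] then turn [ 0.01 -0.   -0.01] j6 [-0.84  0.08] F [0.5 0.4 1.1] op 33.1 gf 29.999849069863558
```

```bash
python3 -m creep '[[0,[0,0,-2],[0,0,0]],[0,[0,0,-4],[0,0,0]],[0,[0,0,-4],[0,0,0]],[0,[2,-4.9,-2],[0,0,0]],[0,[2,-5,0],[0,0,0]],[0,[2,-5,0],[0,0,0]],[0,[2,-5,0],[0,0,0]],[0,[2,-5,0],[0,0,0]]]' && python3 -m creep '[[0,[2.05,-5,0],[0,0,0]],[0,[0,0,0],[0,0,0]],[0,[0,0,0],[0,0,0]],[0,[0,0,0],[0,0,0]],[0,[0,0,0],[0,0,0]]]' && python3 -c "
from h import *
go(438.5,-103.3,180.7,37.3)"
```

```text
t: 32.55
tcp_pos: [452.1, -154.2, 221.5]
tcp_rot: [0.001, 0.948, 0.32, 0.001]
contact_force: [0.0, 0.4, -0.5]
opening: 33.3
gripper_force: 30.0
t: 33.17
tcp_pos: [438.9, -104.4, 220.3]
tcp_rot: [0.0, 0.948, 0.319, 0.0]
contact_force: [-0.2, -0.3, -0.4]
opening: 33.3
gripper_force: 30.0
t 33.175 tcp [ 438.9 -104.4  220.3] yaw0 37.21 shift cm [ 0.03 -0.11  3.96] then turn [ 0.01 -0.   -0.09] j6 [-0.49  0.44] F [-0.2 -0.3 -0.4] op 33.3 gf 29.999723257496953
```

```bash
python3 -m creep '[[0,[0.02,-0.06,1],[0,0,0]],[0,[0,0,1],[0,0,0]],[0,[0,0,0.5],[0,0,0]],[0,[0,0,0],[0,0,0]],[0,[0,0,0],[0,0,0]]]' && python3 -c "
from h import *
go(438.5,-103.3,180.7,37.3)"
```

```text
t: 33.8
tcp_pos: [438.5, -102.9, 195.3]
tcp_rot: [0.0, 0.948, 0.32, 0.0]
contact_force: [0.5, 0.4, -1.7]
opening: 32.9
gripper_force: 30.0
t 33.8 tcp [ 438.5 -102.9  195.3] yaw0 37.29 shift cm [-0.03  0.03  1.46] then turn [ 0.02 -0.01 -0.01] j6 [-0.48  0.44] F [ 0.5  0.4 -1.7] op 32.9 gf 29.999878462404013
```

```bash
python3 -m creep '[[0,[-0.02,0.03,0.5],[0,0,0]],[0,[0,0,0.4],[0,0,0]],[0,[0,0,0.3],[0,0,0]],[0,[0,0,0.2],[0,0,0]],[0,[0,0,0],[0,0,0]],[0,[0,0,0],[0,0,0]]]' && python3 -c "
from h import *
go(438.5,-103.3,180.7,37.3)"
```

```text
t: 34.55
tcp_pos: [438.5, -103.3, 181.3]
tcp_rot: [0.0, 0.948, 0.32, 0.0]
contact_force: [0.4, -0.7, -0.1]
opening: 33.7
gripper_force: 30.0
t 34.55 tcp [ 438.5 -103.3  181.3] yaw0 37.29 shift cm [-0.    0.    0.06] then turn [ 0.01 -0.01 -0.01] j6 [-0.48  0.44] F [ 0.4 -0.7 -0.1] op 33.7 gf 29.999618399888277
```

```bash
python3 -m creep '[[0,[0,0,0.06],[0,0,0]],[0,[0,0,0],[0,0,0]],[1,[0,0,0],[0,0,0]],[1,[0,0,0],[0,0,0]],[1,[0,0,0],[0,0,0]],[1,[0,0,-2],[0,0,0]],[1,[0,0,-3],[0,0,0]],[1,[0,0,-2],[0,0,0]]]' && python3 -m creep '[[1,[0,0,0],[0,0,0]],[1,[0,0,0],[0,0,0]]]' && python3 look.py 438.7 -103.3 21 95 106 230 37.3 && python3 - <<'E'
from h import *
c=optics.capture("wrist"); cv2.imwrite("pics/w11.png",c["image"][60:340,140:420,::-1].repeat(2,0).repeat(2,1))
E
```

```text
t: 35.55
tcp_pos: [438.7, -103.4, 252.0]
tcp_rot: [0.001, 0.948, 0.32, 0.001]
contact_force: [-0.3, -0.7, -0.2]
opening: 89.9
gripper_force: 0.0
t: 35.8
tcp_pos: [438.0, -103.0, 249.6]
tcp_rot: [-0.001, 0.948, 0.32, -0.001]
contact_force: [0.3, 0.2, -0.3]
opening: 93.7
gripper_force: 0.0
1546 (438.68316650390625, -102.71509552001953) 16.845115661621094 mean [ 439.46862578 -102.058334    100.23907432] z [ 98.30385245 100.37600047 101.72943651]
plane [-2.10000e-02 -1.60000e-02  1.00266e+02]
t 35.85 tcp [ 437.9 -102.9  249.3] yaw0 37.29 shift cm [0.08 0.03 1.93] then turn [-0.11  0.05 -0.01] j6 [-0.48  0.44] F [-1.1 -0.8  0.5] op 93.9 gf 0.0
```

View pics/w11.png

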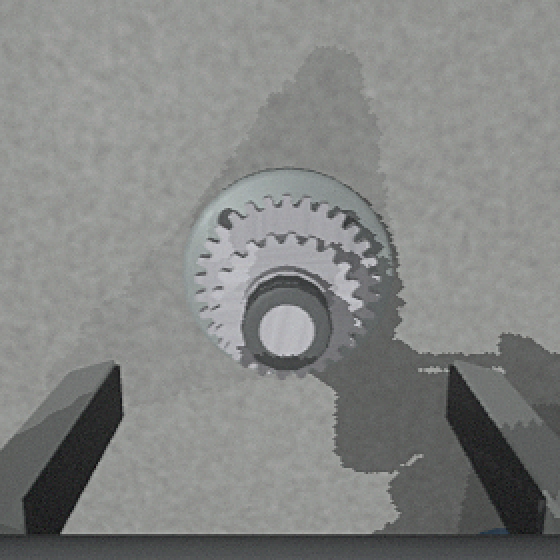

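The picture shows the full stack, with the cap at (287,325) flat on the small gear's hub. Its top reads 100.3, which matches 99 plus the known bias, and the arm is clear.

```bash
python3 -c "
from bench import ticket
print(ticket.hand_in())"
```

```text
the job is handed in; nothing more can be done
None
```

The gear shaft is built in order (big gear, spacer, small gear, end cap), each part measured flat at its height before the next went on, and I handed the job in at about 36 s; hand-in returned no verdict.

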